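# Find the heavy side of the compressor's balance wheel and hold it down

## Robot

A 6-joint arm with a two-finger parallel gripper is mounted at the origin on the work surface. World frame = base frame: x ahead of the robot, y to its left, z up, the work surface at z = 0. Lengths are in mm, angles in rad, forces in N, time in s.
With the tool pointing down it reaches from about 300 to 775 mm from the base axis. Payload 14.6 kg.
Tool frame: the origin (TCP) lies at the very end of the fingers, on their centre line; the grasp point (between the pads) lies 19 mm behind it; z points along the fingers, y is the line along which they close (so a half turn about z gives the same grasp; the last joint's range is limited). The gripper opens to 94 mm and grips with 3 to 60 N. Pads are 16 mm wide; open, the fingers measure 119 mm over their backs; the gripper's body (75 mm by 177 mm) begins 78 mm behind the grasp point.
Start: joints at [-1.228, 0.3, 1.521, -0, 1.321, -0.067], TCP at [219.126, -504.453, 205.446] pointing down, gripper open.
Joint ranges: [-3.03, 3.03], [-0.79, 2.21], [0.23, 2.52], [-1.04, 4.18], [0, 3.07], [-2.55, 2.55]. Speed limits (rad/s): [2.22, 2.22, 2.57, 3.14, 3.14, 3.14].

## Interface

Orientations are given as a unit quaternion [x, y, z, w].
In Python, from rig import robot gives the robot as it stands.
- The arm moves only by the shell command python3 -m creep 'ROWS' [FORCE]. ROWS is JSON, a list of rows, each a list of 7 numbers: the closure in counts, from 0 (fully open) to 255 (shut), then the shift along the world's x, y, z in cm, then the turn, a rotation vector about the world's x, y, z in rad. In form: [[fingers, x, y, z, ax, ay, az], ...]. A call has 1 to 20 rows; each row shifts and turns the commanded pose from where the row before left it; what a row does not reach is not made up. A row lasts 1/12 s, in which the tool goes at most 41.7 mm and 7.16 degrees, less where a joint would pass 70% of its speed; a pose out of reach is approached as far as the arm can. A call with a gripper value outside its range is refused whole. The fingers move at their own pace and stop on an object; FORCE is the grip in N (left out, the last holds). Time passes only in rows, so rows that do not move let the fingers close. It gives the time, the measured TCP pose, the force, the opening and the grip force at its end, in the units of the state.
- robot.get_obs(): the state, without advancing time (a new reading comes with each control period).
- robot.grab_frame(name): name is "scene" or "top" or "wrist"; returns a dict with "color" (384x512x3 uint8, blue, green, red), "K" (3x3 intrinsics, pixels), "k1" (the pictures are not rectified: a ray, as slopes to the right and down, at radius r is drawn at 1 + k1 r^2 times it, then the intrinsics apply), "R" (3x3) and "t" (3): a world point X has camera coordinates R X + t. Camera axes: x right, y down, z forward; pixel columns grow to the right and rows downward; lengths in mm; the calibration is good to about 2 mm. A picture is of the moment at which its call begins. There is no depth.
- robot.sign_off(): hands the job in; it is judged then, once.
Trained networks look in a picture, given as the dict that the camera call returned (one of the last four; its "shot" number tells which), for a name from the list of things; names that differ only in an ending like _2 or _b are one class to them, and where a whole thing is asked for, a point or a joint stands for the part that bears it (a point fixed in the world has none). Each returns a list of dicts, best first, with "confidence" (0 to 1); they miss things now and then, are a little off and sometimes report something else, mostly with a low value. They report only what shows in the picture. A call takes as long as a camera call.
- robot.boxes_of(thing, picture): "box" ([left, top, right, bottom] as shares, 0 to 1, of the picture: columns of its width, rows of its height, round what is visible of it).
The state is a dict: "time": time; "joints": joint angles; "joint_velocities": joint speeds; "joint_efforts": joint torques, N m; "tool_pos": TCP position; "eef_rot": TCP orientation; "contact_force": force on the tool from outside, world axes, zero at the start; "moment": the same for the moment, N m; "grip_width": finger opening in mm; "grip_force": force on a finger pad.
Only numpy, scipy, OpenCV 4.12 (cv2) and the standard library are available. Lean on these libraries where they do the work, as an engineer would, in place of code of your own. Each camera call takes 0.05 s, during which the arm holds its last target. There are 200 camera calls.

## Task

The compressor's balance wheel on the service stand has a weight sealed inside that cannot be seen: take hold of its red crank handle, turn the wheel slowly through at least one full turn and feel where the heavy side is. Then turn it until the heavy side hangs straight down and finish holding the handle still there, without letting go, so that the underside can be marked. Leave the bottle, the jar and the blue case where they stand.

Things in the scene. Friction and masses are not known exactly. Their poses are not given: they have to be found in the camera images.
- crank_centre (a point): Fixed point on the level axle, 130 mm above the bench: centre of the circle in which the middle of the red handle travels. z up, y along the axle; the handle sticks out towards -y, the wheel lies on the +y side. Crank arm and slide lie 40 to 52 mm from here towards +y. The stand cannot move; its yaw is within 0.45 rad of straight.
- wheel_middle (a point): Fixed point: the middle of the wheel (130 mm diameter, 44 mm thick, grey with blue rim), on the axle 112 mm in +y from crank_centre. Bearing pedestals, 151 mm high, reach 48 mm from it either way. The sealed-in weight adds up to 0.15 to 0.21 N m about the axle: against the turning while the heavy side is lifted, with it while it sinks, nil with it at top or bottom.
- wheel (a joint): Angle of wheel and crank, rad, endless. 0: handle straight above the axle; growing: from the top towards +x of crank_centre. Starts within +-1.2. The seals drag evenly, about 0.24 N m either way, so the wheel stays where it is left and never swings down by itself. The heavy side lies anywhere relative to the crank, new in every run, and does not show. The crank itself is balanced.
- crank_grip: Red handle of the crank: round sleeve 18 mm in diameter, 56 mm long, level, along the axle's direction. Origin: its middle, 40 mm from the axle (90 to 170 mm above the bench); a sprung slide lets it give 8 mm in and out along the crank arm (0.4 N/mm). It spins freely on its pin, so a hand can keep its orientation going round; its own turn about y means nothing. Turning takes 0.5 to 11.5 N along the circle.
- water_bottle: Clear bottle, 64 mm in diameter, 200 mm high, origin at the middle of its underside. Leave it.
- sample_jar: Glass jar with steel lid, 60 mm in diameter, 75 mm high, origin at the middle of its underside. Leave it.
- weight_case: Flat blue plastic case, 70 x 55 x 24 mm, origin at the middle of its underside. Leave it.

How it is judged (in metres and radians):
On the way:
1. the wheel has been turned about a full turn, either way, with the hand on the red handle ((value of joint wheel above 5.05 rad or value of joint wheel below -5.05 rad) and contact force between the fingers and crank_grip above 0.5 N).
At the end, for the whole second after the job is handed in: The heavy side points straight down within 0.3 rad (17 degrees), the wheel is still (under 0.05 rad/s), the fingers hold the red handle (over 1 N), and the bottle, jar and case are within 30 mm of where they stood (angle between slug_mass's own z axis and vertical below 0.3 rad and contact force between the fingers and crank_grip above 1 N and velocity of joint wheel between -0.05 and 0.05 rad/s and distance of each of water_bottle, sample_jar, weight_case from where it was at the start of the episode below 0.03 m); the arm keeps its last pose, push and grip.
It fails at once if the water bottle is pushed away by more than 30 mm or tipped over (distance of water_bottle from where it was at the start of the episode above 0.03 m or angle between water_bottle's own z axis and vertical above 0.5 rad).
It fails at once if the sample jar is pushed away by more than 30 mm or tipped over (distance of sample_jar from where it was at the start of the episode above 0.03 m or angle between sample_jar's own z axis and vertical above 0.5 rad).
It fails at once if the weight case is pushed away by more than 30 mm or tipped over (distance of weight_case from where it was at the start of the episode above 0.03 m or angle between weight_case's own z axis and vertical above 0.5 rad).
It also fails if it takes over 72 s, if anything falls off the work surface, if the arm or the gripper's body presses on something with over 40 N, if the wrist force passes 120 N, or if a joint passes its speed limit or range.

## Working session

There is one attempt and no reset: what is moved stays moved. The work goes in short steps, Python scripts to look and compute and a shell command to move; the robot and the scene stay as the last step left them, time stands still between calls to the robot, and variables do not carry over. Pictures are saved under pics/ and viewed, at most 10 in all, crops included, and the job is handed in when it is done.

```bash
mkdir -p pics; cat > h.py <<'E'
import numpy as np, cv2
from rig import robot
def ray(f,u,v):
    K=np.array(f["K"]);p=cv2.undistortPoints(np.array([[[u,v]]],float),K,np.array([f["k1"],0,0,0,0.]))[0,0]
    R=np.array(f["R"]);t=np.array(f["t"]).ravel();d=R.T@np.array([p[0],p[1],1]);return -R.T@t,d/np.linalg.norm(d)
def atz(f,u,v,z):
    o,d=ray(f,u,v);return o+d*(z-o[2])/d[2]
def tri(rs):
    A=sum(np.eye(3)-np.outer(d,d) for o,d in rs);b=sum((np.eye(3)-np.outer(d,d))@o for o,d in rs);return np.linalg.solve(A,b)
def proj(f,X):
    return cv2.projectPoints(np.array(X,float).reshape(-1,1,3),cv2.Rodrigues(np.array(f["R"]))[0],np.array(f["t"],float),np.array(f["K"]),np.array([f["k1"],0,0,0,0.]))[0][:,0]
E
python3 - <<'E'
from h import *
fs={}
for n in ["scene","top"]:
    f=robot.grab_frame(n);fs[n]=f;cv2.imwrite(f"pics/{n}1.png",f["color"])
    print(n,-np.array(f["R"]).T@np.array(f["t"]).ravel())
    for th in ["crank_grip","wheel","water_bottle","sample_jar","weight_case"]:
        for b in robot.boxes_of(th,f)[:2]:
            x=np.array(b["box"])*[512,384,512,384];print(th,x.round(1),round(b["confidence"],2))
print(robot.get_obs())
E
```

```text
scene [1132.02329667 -341.92024167  719.51776599]
crank_grip [206.  169.1 241.6 181.8] 0.61
wheel [208.9 137.1 284.9 193.8] 0.91
water_bottle [298.3 103.  322.4 177.8] 0.67
sample_jar [252.9 232.2 279.5 272.6] 0.71
weight_case [167.3 230.5 191.2 262.6] 0.84
top [ 520.50415727   46.29452019 1189.0459117 ]
crank_grip [255.3 190.6 276.5 200.3] 0.46
wheel [209.8 173.5 281.6 230. ] 0.64
water_bottle [133.4 199.1 163.9 228.4] 0.95
sample_jar [246.6 139.  267.6 163.6] 0.63
weight_case [288.9 191.6 320.2 222.8] 0.58
{'time': 0.6, 'joints': array([-1.22761746e+00,  2.99891802e-01,  1.52103649e+00,  2.91531355e-05,
        1.32070848e+00, -6.65949777e-02]), 'joint_velocities': array([-1.36832904e-03,  8.59980632e-04,  6.70917880e-04, -4.53372840e-04,
        5.73323383e-05, -1.89427648e-04]), 'joint_efforts': array([ 3.28606402e-04, -5.31485224e+01, -3.52828610e+01,  7.08384812e-02,
        2.13016028e-02, -7.80191357e-06]), 'tool_pos': array([ 219.11889294, -504.43776992,  205.43462846]), 'eef_rot': array([ 9.79084730e-01,  2.03452919e-01,  1.09474439e-05, -2.37943862e-05]), 'contact_force': array([0.80409691, 0.64577798, 0.3865099 ]), 'moment': array([ 0.03732808,  0.01105236, -0.01499161]), 'grip_force': 0.0, 'grip_width': 93.6890596073018}
```

```bash
python3 - <<'E'
from h import *
a=cv2.imread("pics/scene1.png")[90:290,140:350];b=cv2.imread("pics/top1.png")[110:250,120:330]
a=cv2.resize(a,None,fx=2.8,fy=2.8,interpolation=2)[:560,:400*2][:, :590]
cv2.imwrite("pics/s1c.png",a)
b=cv2.resize(b,None,fx=3.8,fy=3.8,interpolation=2);cv2.imwrite("pics/t1c.png",b)
E
```

```text
(no output)
```

View pics/s1c.png

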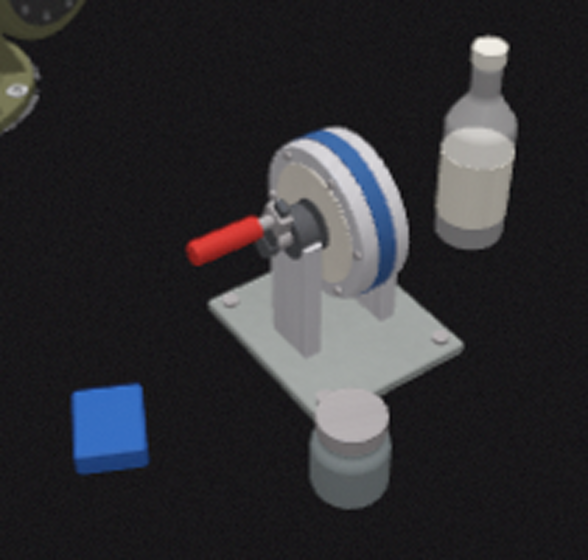

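View pics/t1c.png

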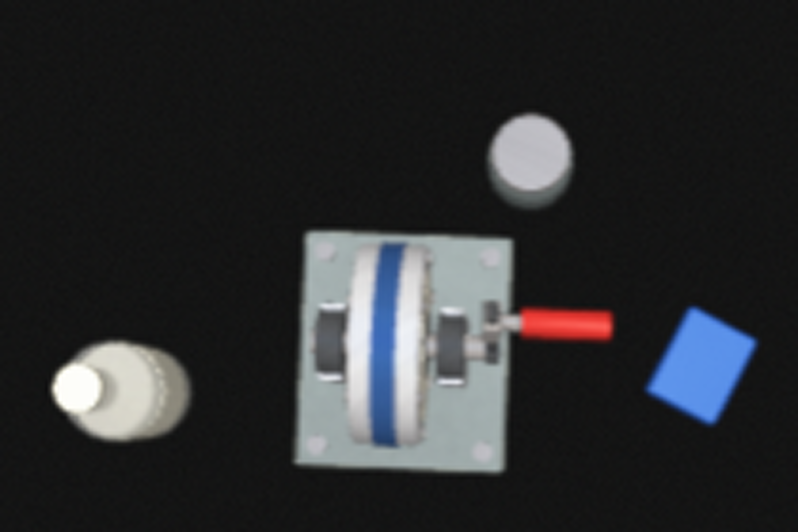

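Scene crop: the red handle runs from (190,253) to (260,228), with the jar to the front right of the stand and the case in front. Top crop: handle (523–612, 309–339), wheel centre about (389,343), case at right (700,365). Next I triangulate the handle.

```bash
cat >> h.py <<'E'
def red(f):
    h=cv2.cvtColor(f["color"],cv2.COLOR_BGR2HSV)
    m=(((h[...,0]<8)|(h[...,0]>172))&(h[...,1]>150)&(h[...,2]>70)).astype(np.uint8)
    n,l,s,c=cv2.connectedComponentsWithStats(m);k=1+s[1:,4].argmax()
    ys,xs=np.nonzero(l==k);P=np.c_[xs,ys].astype(float);mu=P.mean(0)
    d=np.linalg.svd(P-mu,full_matrices=False)[2][0];q=(P-mu)@d
    return mu,mu+d*q.min(),mu+d*q.max(),len(xs)
E
python3 - <<'E'
from h import *
F={n:robot.grab_frame(n) for n in ["scene","top"]}
r={n:red(F[n]) for n in F};print(r)
# model fit: centre c, yaw ; cylinder outline projections
from scipy.optimize import least_squares
def cyl(p):
    c=p[:3];a=np.array([-np.sin(p[3]),np.cos(p[3]),0]);return c,a
def moments(p,f):
    c,a=cyl(p);e=np.cross(a,[0,0,1])
    S=np.array([c+a*s+9*(np.cos(t)*e+np.sin(t)*np.array([0,0,1])) for s in(-28,28) for t in np.linspace(0,6.28,24)])
    P=proj(f,S).astype(np.float32);H=cv2.convexHull(P)[:,0]
    M=cv2.moments(H);mu=np.array([M['m10'],M['m01']])/M['m00']
    th=np.arctan2(2*M['mu11'],M['mu20']-M['mu02'])/2
    return mu,th
def res(p):
    o=[]
    for n in F:
        mu,th=moments(p,F[n]);m,e0,e1,_=r[n];d=e1-e0;t2=np.arctan2(d[1],d[0])
        o+=list(mu-m)+[6*np.sin(th-t2)]
    return o
c0=tri([ray(F[n],*r[n][0]) for n in F])
s=least_squares(res,[*c0,0.]);print(c0,s.x,s.fun.round(2))
c,yaw=s.x[:3],s.x[3]
ex=np.array([np.cos(yaw),np.sin(yaw),0]);a=np.array([-np.sin(yaw),np.cos(yaw),0])
cth=np.clip((c[2]-130)/40,-1,1)
for sg in(1,-1):
    th=sg*np.arccos(cth);cc=c-40*(np.sin(th)*ex+np.cos(th)*np.array([0,0,1]));w=cc+112*a
    print("theta",th,"centre",cc,"wheel",w)
    for n in F:
        S=[w+s*a+65*(np.sin(t)*ex+np.cos(t)*np.array([0,0,1])) for s in(-22,22) for t in np.linspace(0,6.28,60)]
        P=proj(F[n],S);print(n,P.min(0),P.max(0))
f=F["top"]
print("bottle",atz(f,148,214,100),"jar",atz(f,120+531/3.8,110+152/3.8,75),"case",atz(f,120+702/3.8,110+365/3.8,24))
# blue rim bounds
E
```

```text
{'scene': (array([219.4       , 175.41153846]), array([232.2450272 , 169.90343033]), array([206.53956428, 180.92625396]), 260), 'top': (array([269.03398058, 194.96116505]), array([256.85966314, 194.46860189]), array([281.02240602, 195.44620716]), 206)}
[575.0860193   13.26754804 168.6376087 ] [ 5.75164501e+02  1.32592909e+01  1.68640335e+02 -4.42721919e-03] [ 0.36  0.07  0.19  0.44  0.19 -0.22]
theta 0.26148021056115534 centre [564.82417355  13.30507006 130.        ] wheel [565.32002048 125.30397244 130.        ]
scene [234.62328233 135.6534873 ] [286.72031767 197.63649341]
top [211.99827441 173.65918245] [233.78816695 226.38558364]
theta -0.26148021056115534 centre [585.5048293   13.21351166 130.        ] wheel [586.00067623 125.21241405 130.        ]
scene [239.99869094 140.01082538] [293.16654437 202.78134259]
top [212.08871689 165.34648745] [233.84418657 217.99453182]
bottle [530.59130839 321.46928592 100.        ] jar [698.72390838  35.16994867  75.        ] case [553.11475636 -87.54636749  24.        ]
```

```bash
python3 -m creep '[[0,2.1,3,0.15,0,0,0.068],[0,2.1,3,0.15,0,0,0.068],[0,2.1,3,0.15,0,0,0.068],[0,2.1,3,0.15,0,0,0.068],[0,2.1,3,0.15,0,0,0.068],[0,2.1,3,0.15,0,0,0.068],[0,2.1,3,0.15,0,0,0.068],[0,2.1,3,0.15,0,0,0.068],[0,2.1,3,0.15,0,0,0.068],[0,2.1,3,0.15,0,0,0.068],[0,2.1,3,0.15,0,0,0.068],[0,2.1,3,0.15,0,0,0.068],[0,2.1,3,0.15,0,0,0.068],[0,2.1,3,0.15,0,0,0.068],[0,2.1,3,0.15,0,0,0.068],[0,2.1,3,0.15,0,0,0.068],[0,2.1,3,0.15,0,0,0.068],[0,0,0,0,0,0,0],[0,0,0,0,0,0,0]]' 40
python3 - <<'E'
from h import *
from scipy.spatial.transform import Rotation as R
o=robot.get_obs();print(o["time"],o["tool_pos"],o["contact_force"],o["joints"]);print(R.from_quat(o["eef_rot"]).as_matrix().round(3))
f=robot.grab_frame("wrist");cv2.imwrite("pics/w1.png",f["color"])
print(red(f), proj(f,[[575.2,13.3,168.6]]))
E
```

```text
time: 2.28
tool_pos: [576.5, 6.9, 230.4]
eef_rot: [0.708, 0.706, -0.0, -0.0]
contact_force: [-0.1, -0.5, -0.3]
grip_width: 94.0
grip_force: 0.0
2.2833 [576.46848005   6.91079875 230.39422097] [-0.13244998 -0.49847477 -0.27805644] [-5.15208625e-02  3.42422524e-01  1.40696182e+00 -4.26311595e-05
  1.39295913e+00 -4.89116093e-02]
[[ 0.003  1.    -0.001]
 [ 1.    -0.003 -0.   ]
 [-0.    -0.001 -1.   ]]
(array([251.30046022, 188.09138725]), array([252.40534845, 153.72369026]), array([250.18212808, 222.87725911]), 1521) [[251.25346399 193.13003133]]
```

View pics/w1.png

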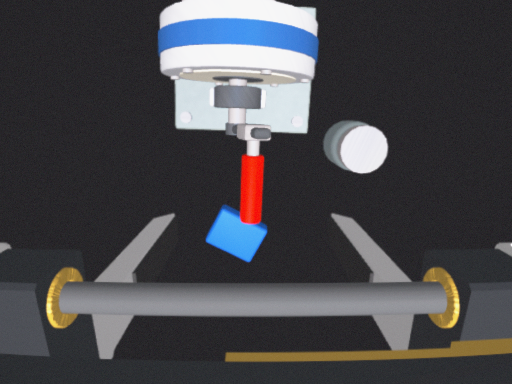

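The wrist view shows the handle at (251,188), centred between the fingers and within 5 px of prediction. The jar and case are clear. I'll descend and grip.

```bash
python3 -m creep '[[0,-0.1,0,-2,0,0,0],[0,0,0,-2,0,0,0],[0,0,0,-2,0,0,0],[0,0,0,-2,0,0,0],[0,0,0,0,0,0,0],[0,0,0,0,0,0,0]]' 40; python3 -m creep '[[255,0,0,0,0,0,0],[255,0,0,0,0,0,0],[255,0,0,0,0,0,0],[255,0,0,0,0,0,0],[255,0,0,0,0,0,0],[255,0,0,0,0,0,0],[255,0,0,0,0,0,0],[255,0,0,0,0,0,0],[255,0,0,0,0,0,0],[255,0,0,0,0,0,0],[255,0,0,0,0,0,0],[255,0,0,0,0,0,0]]'
```

```text
time: 2.83
tool_pos: [574.6, 4.6, 151.0]
eef_rot: [0.709, 0.705, -0.0, -0.0]
contact_force: [-0.2, -0.9, 0.6]
grip_width: 93.8
grip_force: 0.0
time: 3.83
tool_pos: [575.1, 5.6, 151.0]
eef_rot: [0.709, 0.705, -0.0, 0.0]
contact_force: [0.6, 0.2, 0.2]
grip_width: 17.0
grip_force: 22.7
```

```bash
(python3 -m creep '[[255,0.192,0,-0.082,0,0,0],[255,0.192,0,-0.082,0,0,0],[255,0.192,0,-0.082,0,0,0],[255,0.192,0,-0.082,0,0,0],[255,0.192,0,-0.082,0,0,0]]'
python3 -m creep '[[255,0.164,0,-0.129,0,0,0],[255,0.164,0,-0.129,0,0,0],[255,0.164,0,-0.129,0,0,0],[255,0.164,0,-0.129,0,0,0],[255,0.164,0,-0.129,0,0,0]]'
python3 -m creep '[[255,0.125,0,-0.167,0,0,0],[255,0.125,0,-0.167,0,0,0],[255,0.125,0,-0.167,0,0,0],[255,0.125,0,-0.167,0,0,0],[255,0.125,0,-0.167,0,0,0]]'
python3 -m creep '[[255,0.078,0,-0.194,0,0,0],[255,0.078,0,-0.194,0,0,0],[255,0.078,0,-0.194,0,0,0],[255,0.078,0,-0.194,0,0,0],[255,0.078,0,-0.194,0,0,0]]'
)|tee log.txt
python3 - <<'E'
from h import *
f=robot.grab_frame("wrist");cv2.imwrite("pics/w2.png",f["color"])
E
```

```text
time: 4.25
tool_pos: [584.9, 5.2, 146.7]
eef_rot: [0.709, 0.705, -0.0, 0.0]
contact_force: [-3.2, -4.4, 1.4]
grip_width: 17.0
grip_force: 39.9
time: 4.67
tool_pos: [593.2, 4.9, 140.3]
eef_rot: [0.709, 0.705, -0.0, 0.0]
contact_force: [-3.0, -5.6, 1.9]
grip_width: 16.7
grip_force: 39.9
time: 5.08
tool_pos: [599.5, 4.7, 131.9]
eef_rot: [0.709, 0.705, -0.0, 0.001]
contact_force: [-3.5, -7.9, 1.6]
grip_width: 17.2
grip_force: 39.9
time: 5.5
tool_pos: [603.4, 4.6, 122.2]
eef_rot: [0.709, 0.705, -0.0, 0.001]
contact_force: [-2.4, -8.4, 1.8]
grip_width: 16.8
grip_force: 39.9
```

View pics/w2.png

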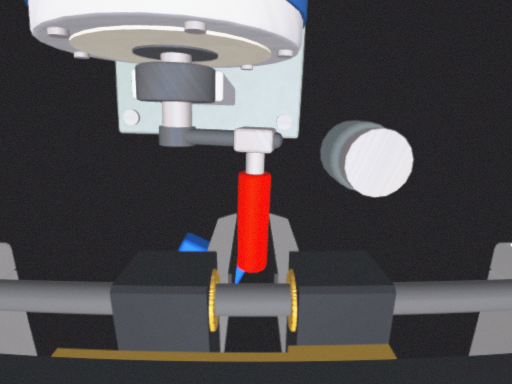

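The crank follows the hand: arm horizontal at (180–280,138), handle in the pads at (254,220). An axial force of −8 N is building, so I'll give way slightly in y.

```bash
(python3 -m creep '[[255,0.025,-0.03,-0.207,0,0,0],[255,0.025,-0.03,-0.207,0,0,0],[255,0.025,-0.03,-0.207,0,0,0],[255,0.025,-0.03,-0.207,0,0,0],[255,0.025,-0.03,-0.207,0,0,0]]'
python3 -m creep '[[255,-0.03,0,-0.207,0,0,0],[255,-0.03,0,-0.207,0,0,0],[255,-0.03,0,-0.207,0,0,0],[255,-0.03,0,-0.207,0,0,0],[255,-0.03,0,-0.207,0,0,0]]'
python3 -m creep '[[255,-0.082,0.003,-0.192,0,0,0],[255,-0.082,0.003,-0.192,0,0,0],[255,-0.082,0.003,-0.192,0,0,0],[255,-0.082,0.003,-0.192,0,0,0],[255,-0.082,0.003,-0.192,0,0,0]]'
python3 -m creep '[[255,-0.129,0.005,-0.164,0,0,0],[255,-0.129,0.005,-0.164,0,0,0],[255,-0.129,0.005,-0.164,0,0,0],[255,-0.129,0.005,-0.164,0,0,0],[255,-0.129,0.005,-0.164,0,0,0]]'
)|tee -a log.txt|grep -E "pos|contact"
```

```text
tool_pos: [604.5, 4.3, 111.8]
contact_force: [-2.6, 0.5, 2.2]
tool_pos: [602.8, 4.4, 101.5]
contact_force: [-0.4, 3.3, 3.0]
tool_pos: [598.7, 4.5, 91.9]
contact_force: [-0.0, 4.5, 2.4]
tool_pos: [592.5, 4.7, 83.9]
contact_force: [1.4, 4.9, 3.6]
```

```bash
(python3 -m creep '[[255,-0.167,0.01,-0.125,0,0,0],[255,-0.167,0.01,-0.125,0,0,0],[255,-0.167,0.01,-0.125,0,0,0],[255,-0.167,0.01,-0.125,0,0,0],[255,-0.167,0.01,-0.125,0,0,0]]'
python3 -m creep '[[255,-0.194,0.008,-0.078,0,0,0],[255,-0.194,0.008,-0.078,0,0,0],[255,-0.194,0.008,-0.078,0,0,0],[255,-0.194,0.008,-0.078,0,0,0],[255,-0.194,0.008,-0.078,0,0,0]]'
python3 -m creep '[[255,-0.207,0.008,-0.025,0,0,0],[255,-0.207,0.008,-0.025,0,0,0],[255,-0.207,0.008,-0.025,0,0,0],[255,-0.207,0.008,-0.025,0,0,0],[255,-0.207,0.008,-0.025,0,0,0]]'
python3 -m creep '[[255,-0.207,0.008,0.03,0,0,0],[255,-0.207,0.008,0.03,0,0,0],[255,-0.207,0.008,0.03,0,0,0],[255,-0.207,0.008,0.03,0,0,0],[255,-0.207,0.008,0.03,0,0,0]]'
python3 -m creep '[[255,-0.192,0.007,0.082,0,0,0],[255,-0.192,0.007,0.082,0,0,0],[255,-0.192,0.007,0.082,0,0,0],[255,-0.192,0.007,0.082,0,0,0],[255,-0.192,0.007,0.082,0,0,0]]'
)|tee -a log.txt|grep -E "pos|contact"
```

```text
tool_pos: [584.3, 5.1, 77.8]
contact_force: [2.4, 4.4, 2.6]
tool_pos: [574.7, 5.4, 73.9]
contact_force: [3.2, 4.6, 2.3]
tool_pos: [564.5, 5.8, 72.7]
contact_force: [4.7, 3.8, 1.0]
tool_pos: [554.3, 6.2, 74.1]
contact_force: [6.6, 5.4, -0.7]
tool_pos: [544.6, 6.6, 78.0]
contact_force: [7.3, 6.4, -2.9]
```

```bash
(python3 -m creep '[[255,-0.164,0.012,0.129,0,0,0],[255,-0.164,0.012,0.129,0,0,0],[255,-0.164,0.012,0.129,0,0,0],[255,-0.164,0.012,0.129,0,0,0],[255,-0.164,0.012,0.129,0,0,0]]'
python3 -m creep '[[255,-0.125,0.008,0.167,0,0,0],[255,-0.125,0.008,0.167,0,0,0],[255,-0.125,0.008,0.167,0,0,0],[255,-0.125,0.008,0.167,0,0,0],[255,-0.125,0.008,0.167,0,0,0]]'
python3 -m creep '[[255,-0.078,0.004,0.194,0,0,0],[255,-0.078,0.004,0.194,0,0,0],[255,-0.078,0.004,0.194,0,0,0],[255,-0.078,0.004,0.194,0,0,0],[255,-0.078,0.004,0.194,0,0,0]]'
python3 -m creep '[[255,-0.025,0,0.207,0,0,0],[255,-0.025,0,0.207,0,0,0],[255,-0.025,0,0.207,0,0,0],[255,-0.025,0,0.207,0,0,0],[255,-0.025,0,0.207,0,0,0]]'
python3 -m creep '[[255,0.03,0,0.207,0,0,0],[255,0.03,0,0.207,0,0,0],[255,0.03,0,0.207,0,0,0],[255,0.03,0,0.207,0,0,0],[255,0.03,0,0.207,0,0,0]]'
)|tee -a log.txt|grep -E "pos|contact"
```

```text
tool_pos: [536.1, 7.0, 84.2]
contact_force: [5.8, 4.0, -6.4]
tool_pos: [529.5, 7.3, 92.1]
contact_force: [4.9, 2.2, -7.5]
tool_pos: [525.1, 7.5, 101.9]
contact_force: [3.0, 1.1, -10.7]
tool_pos: [523.9, 7.6, 112.8]
contact_force: [-1.0, 0.5, -11.2]
tool_pos: [525.5, 7.6, 123.3]
contact_force: [-4.5, -1.2, -11.1]
```

```bash
(python3 -m creep '[[255,0.082,-0.004,0.192,0,0,0],[255,0.082,-0.004,0.192,0,0,0],[255,0.082,-0.004,0.192,0,0,0],[255,0.082,-0.004,0.192,0,0,0],[255,0.082,-0.004,0.192,0,0,0]]'
python3 -m creep '[[255,0.129,-0.006,0.164,0,0,0],[255,0.129,-0.006,0.164,0,0,0],[255,0.129,-0.006,0.164,0,0,0],[255,0.129,-0.006,0.164,0,0,0],[255,0.129,-0.006,0.164,0,0,0]]'
python3 -m creep '[[255,0.167,-0.008,0.125,0,0,0],[255,0.167,-0.008,0.125,0,0,0],[255,0.167,-0.008,0.125,0,0,0],[255,0.167,-0.008,0.125,0,0,0],[255,0.167,-0.008,0.125,0,0,0]]'
python3 -m creep '[[255,0.194,-0.01,0.078,0,0,0],[255,0.194,-0.01,0.078,0,0,0],[255,0.194,-0.01,0.078,0,0,0],[255,0.194,-0.01,0.078,0,0,0],[255,0.194,-0.01,0.078,0,0,0]]'
python3 -m creep '[[255,0.207,-0.01,0.025,0,0,0],[255,0.207,-0.01,0.025,0,0,0],[255,0.207,-0.01,0.025,0,0,0],[255,0.207,-0.01,0.025,0,0,0],[255,0.207,-0.01,0.025,0,0,0]]'
python3 -m creep '[[255,0.207,-0.01,-0.03,0,0,0],[255,0.207,-0.01,-0.03,0,0,0],[255,0.207,-0.01,-0.03,0,0,0],[255,0.207,-0.01,-0.03,0,0,0],[255,0.207,-0.01,-0.03,0,0,0]]'
)|tee -a log.txt|grep -E "pos|contact"
cat > fit.py <<'E'
import re,numpy as np
t=open("log.txt").read()
g=lambda k:np.array([eval(x) for x in re.findall(k+r": (\[.*\])",t)])
P,F=g("tool_pos"),g("contact_force");x,z=P[:,0],P[:,2]+19
c=np.linalg.lstsq(np.c_[x,z,np.ones(len(x))],x*x+z*z,rcond=None)[0]/[2,2,1]
print("circle",c[:2],np.sqrt(c[2]+c[0]**2+c[1]**2))
cx,cz=c[0],c[1]
X,Z=x-cx,z-cz;th=np.arctan2(X,Z)
tq=-(Z*F[:,0]-X*F[:,2])/1000   # torque the hand applies, + = growing theta
fr=(X*F[:,0]+Z*F[:,2])/np.hypot(X,Z)
for m in (slice(None),slice(2,None)):
    A=np.c_[np.ones(len(th)),np.sin(th),np.cos(th)][m];s,r=np.linalg.lstsq(A,tq[m],rcond=None)[:2]
    # hand torque = drag - B sin(th+phi) ; heavy side at angle th+phi from top, weight torque +B sin
    ph=np.arctan2(-s[2],-s[1]);print("drag,B,phi",s[0],np.hypot(*s[1:]),ph,"rms",np.sqrt(r/len(th)),"theta down",np.angle(np.exp(1j*(np.pi-ph))))
print(np.c_[th,tq,fr,A[:0].sum()+0*th].round(2)[:,:3].tolist())
E
python3 fit.py
```

```text
tool_pos: [529.5, 7.4, 133.0]
contact_force: [-7.0, -0.8, -9.8]
tool_pos: [535.9, 7.2, 141.3]
contact_force: [-9.1, -1.9, -6.2]
tool_pos: [544.5, 6.8, 148.0]
contact_force: [-8.6, -1.8, -2.7]
tool_pos: [554.6, 6.4, 152.3]
contact_force: [-7.1, -1.0, -0.1]
tool_pos: [565.3, 5.9, 153.9]
contact_force: [-6.6, -0.3, -0.6]
tool_pos: [575.9, 5.5, 152.6]
contact_force: [-4.0, 0.2, 1.2]
circle [564.21253502 131.97455535] 40.3146595142263
drag,B,phi 0.25324075334599794 0.1874968856213346 -0.13802240230382473 rms [0.02949678] theta down -3.0035702512859688
drag,B,phi 0.25547726250097563 0.18569151741262865 -0.1597818076220484 rms [0.02807117] theta down -2.981810845967745
[[0.55, 0.14, -0.48], [0.81, 0.14, -0.88], [1.08, 0.12, -2.33], [1.34, 0.09, -1.92], [1.6, 0.09, -2.66], [1.86, 0.11, -1.24], [2.12, 0.08, -1.25], [2.37, 0.14, -1.6], [2.62, 0.14, -1.07], [2.88, 0.15, -1.39], [3.13, 0.19, -0.97], [-2.89, 0.26, -0.95], [-2.63, 0.31, -1.04], [-2.37, 0.35, 0.52], [-2.11, 0.36, -0.33], [-1.85, 0.45, 0.03], [-1.58, 0.45, 1.05], [-1.31, 0.48, 1.49], [-1.05, 0.48, 1.17], [-0.79, 0.43, 2.05], [-0.51, 0.35, 1.87], [-0.24, 0.28, 1.59], [0.03, 0.27, -0.78], [0.29, 0.17, 0.02]]
```

```bash
(python3 -m creep '[[255,-0.207,0.01,0.03,0,0,0],[255,-0.207,0.01,0.03,0,0,0],[255,-0.207,0.01,0.03,0,0,0],[255,-0.207,0.01,0.03,0,0,0],[255,-0.207,0.01,0.03,0,0,0]]'
python3 -m creep '[[255,-0.207,0.01,-0.025,0,0,0],[255,-0.207,0.01,-0.025,0,0,0],[255,-0.207,0.01,-0.025,0,0,0],[255,-0.207,0.01,-0.025,0,0,0],[255,-0.207,0.01,-0.025,0,0,0]]'
python3 -m creep '[[255,-0.194,0.01,-0.078,0,0,0],[255,-0.194,0.01,-0.078,0,0,0],[255,-0.194,0.01,-0.078,0,0,0],[255,-0.194,0.01,-0.078,0,0,0],[255,-0.194,0.01,-0.078,0,0,0]]'
python3 -m creep '[[255,-0.167,0.008,-0.125,0,0,0],[255,-0.167,0.008,-0.125,0,0,0],[255,-0.167,0.008,-0.125,0,0,0],[255,-0.167,0.008,-0.125,0,0,0],[255,-0.167,0.008,-0.125,0,0,0]]'
python3 -m creep '[[255,-0.129,0.006,-0.164,0,0,0],[255,-0.129,0.006,-0.164,0,0,0],[255,-0.129,0.006,-0.164,0,0,0],[255,-0.129,0.006,-0.164,0,0,0],[255,-0.129,0.006,-0.164,0,0,0]]'
python3 -m creep '[[255,-0.082,0.004,-0.192,0,0,0],[255,-0.082,0.004,-0.192,0,0,0],[255,-0.082,0.004,-0.192,0,0,0],[255,-0.082,0.004,-0.192,0,0,0],[255,-0.082,0.004,-0.192,0,0,0]]'
)|tee -a log.txt|grep -E "pos|contact|grip_f"
```

```text
tool_pos: [566.4, 5.9, 154.0]
contact_force: [6.6, -0.1, -1.1]
grip_force: 40.0
tool_pos: [556.2, 6.3, 153.1]
contact_force: [5.6, -0.8, 0.5]
grip_force: 40.0
tool_pos: [545.7, 6.7, 148.5]
contact_force: [3.3, -1.7, 2.5]
grip_force: 40.0
tool_pos: [536.1, 7.1, 140.9]
contact_force: [1.0, -1.6, 3.7]
grip_force: 39.9
tool_pos: [529.6, 7.4, 132.6]
contact_force: [0.7, -2.5, 3.1]
grip_force: 39.9
tool_pos: [525.6, 7.6, 122.9]
contact_force: [-1.4, -3.2, 2.5]
grip_force: 39.9
```

```bash
(python3 -m creep '[[255,-0.03,0,-0.207,0,0,0],[255,-0.03,0,-0.207,0,0,0],[255,-0.03,0,-0.207,0,0,0],[255,-0.03,0,-0.207,0,0,0],[255,-0.03,0,-0.207,0,0,0]]'
python3 -m creep '[[255,0.025,0,-0.207,0,0,0],[255,0.025,0,-0.207,0,0,0],[255,0.025,0,-0.207,0,0,0],[255,0.025,0,-0.207,0,0,0],[255,0.025,0,-0.207,0,0,0]]'
python3 -m creep '[[255,0.078,-0.004,-0.194,0,0,0],[255,0.078,-0.004,-0.194,0,0,0],[255,0.078,-0.004,-0.194,0,0,0],[255,0.078,-0.004,-0.194,0,0,0],[255,0.078,-0.004,-0.194,0,0,0]]'
python3 -m creep '[[255,0.125,-0.008,-0.167,0,0,0],[255,0.125,-0.008,-0.167,0,0,0],[255,0.125,-0.008,-0.167,0,0,0],[255,0.125,-0.008,-0.167,0,0,0],[255,0.125,-0.008,-0.167,0,0,0]]'
python3 -m creep '[[255,0.164,-0.01,-0.129,0,0,0],[255,0.164,-0.01,-0.129,0,0,0],[255,0.164,-0.01,-0.129,0,0,0],[255,0.164,-0.01,-0.129,0,0,0],[255,0.164,-0.01,-0.129,0,0,0]]'
python3 -m creep '[[255,0.192,-0.008,-0.082,0,0,0],[255,0.192,-0.008,-0.082,0,0,0],[255,0.192,-0.008,-0.082,0,0,0],[255,0.192,-0.008,-0.082,0,0,0],[255,0.192,-0.008,-0.082,0,0,0]]'
)|tee -a log.txt|grep -E "pos|contact|grip_f"
python3 - <<'E'
src=open("fit.py").read().split("for m in")[0]
exec(src)
from scipy.optimize import least_squares
sg=np.r_[np.ones(24),-np.ones(len(th)-24)];ok=np.ones(len(th),bool);ok[24]=False
for name,m in (("fwd",sg>0),("rev",(sg<0)&ok),("all",ok)):
    A=np.c_[sg,np.sin(th),np.cos(th)][m];s,*_=np.linalg.lstsq(A,tq[m],rcond=None)
    ph=np.arctan2(-s[2],-s[1]);print(name,s[0],np.hypot(*s[1:]),"phi",ph,"down",np.angle(np.exp(1j*(np.pi-ph))),"sd",np.std(A@s-tq[m]))
print(np.c_[th,tq,fr][24:].round(2).tolist() if 'fr' in dir() else '')
E
```

```text
tool_pos: [524.2, 7.7, 112.6]
contact_force: [-3.0, -4.1, 2.2]
grip_force: 39.9
tool_pos: [525.5, 7.6, 102.3]
contact_force: [-2.0, -5.0, 2.5]
grip_force: 39.9
tool_pos: [529.3, 7.5, 92.5]
contact_force: [-3.0, -3.5, 1.0]
grip_force: 39.9
tool_pos: [535.6, 7.2, 84.2]
contact_force: [-4.0, -3.5, 1.5]
grip_force: 39.9
tool_pos: [544.0, 6.8, 77.9]
contact_force: [-4.7, -0.0, 2.4]
grip_force: 39.9
tool_pos: [553.5, 6.4, 73.7]
contact_force: [-5.2, 1.4, 1.9]
grip_force: 39.9
circle [564.29391401 131.94968721] 40.33196801718947
fwd 0.25322670260625774 0.1879949763655706 phi -0.1386735844581654 down -3.0029190691316283 sd 0.02974558108111408
rev 0.27136375287706443 0.1810963952665722 phi -0.07728925519537345 down -3.06430339839442 sd 0.013678265219535683
all 0.258553647598239 0.18046384196395673 phi -0.1250225939527055 down -3.016570059637088 sd 0.026580615772096174
[[0.05, -0.27, -0.76], [-0.2, -0.23, -0.62], [-0.48, -0.16, 0.69], [-0.79, -0.13, 1.89], [-1.06, -0.12, 0.92], [-1.32, -0.08, 1.98], [-1.58, -0.09, 2.98], [-1.84, -0.12, 1.27], [-2.1, -0.1, 2.09], [-2.36, -0.16, 1.76], [-2.62, -0.21, 0.28], [-2.87, -0.22, -0.45]]
```

Both directions agree: heavy side is down at θ ≈ −3.02, with drag 0.26 and weight 0.18 N m, both as specified. I'll turn the last 0.15 rad and hold.

```bash
python3 -m creep '[[255,0.2,-0.008,-0.03,0,0,0],[255,0.2,-0.008,-0.025,0,0,0],[255,0.2,-0.008,-0.02,0,0,0],[255,0,0,0,0,0,0],[255,0,0,0,0,0,0],[255,0,0,0,0,0,0],[255,0,0,0,0,0,0],[255,0,0,0,0,0,0],[255,0,0,0,0,0,0],[255,0,0,0,0,0,0],[255,0,0,0,0,0,0],[255,0,0,0,0,0,0]]'
python3 - <<'E'
from h import *
p=robot.get_obs()["tool_pos"];print("theta",np.arctan2(p[0]-564.3,p[2]+19-131.95))
f=robot.grab_frame("scene");print(red(f)[0],proj(f,[[p[0],13.3,p[2]+17]]))
f2=robot.grab_frame("top")
for n,F in (("s",f),("t",f2)):
    for th in ["water_bottle","sample_jar","weight_case"]:
        for b in robot.boxes_of(th,F)[:1]:print(n,th,(np.array(b["box"])*[512,384,512,384]).round(1))
cv2.imwrite("pics/s2.png",cv2.resize(f["color"][60:310,110:400],None,fx=2.3,fy=2.3))
E
```

```text
time: 19.88
tool_pos: [559.6, 6.1, 73.2]
eef_rot: [0.709, 0.705, 0.0, 0.0]
contact_force: [-2.6, 3.1, 1.2]
grip_width: 17.1
grip_force: 39.9
theta -3.0237645814953504
[208.43636364 202.83636364] [[217.39272532 199.4901905 ]]
s water_bottle [299.6 103.8 322.2 175.9]
s sample_jar [251.2 233.8 281.4 272. ]
s weight_case [167.6 228.4 191.6 261.3]
t water_bottle [131.9 199.8 168.9 228.7]
t sample_jar [246.6 139.5 269.4 163.1]
t weight_case [307.9 196.3 320.5 218.1]
```

View pics/s2.png

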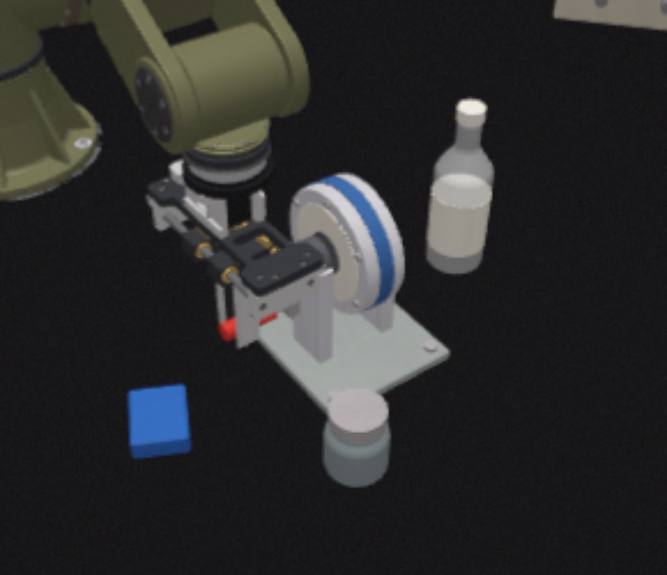

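The fingers hold the handle at the bottom of its circle, around (240,325). Bottle, jar and case have not moved. Handing in.

```bash
python3 -c "
from rig import robot
print(robot.sign_off())"
```

```text
the job is handed in; nothing more can be done
None
```

I turned the wheel through a full turn, found the heavy side by feel and handed the job in with it hanging straight down (handle at about −3.02 rad, grip 40 N); the bottle, jar and case did not move, and the sign-off returned no verdict.

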